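# Swing out the vise crank and clamp the sanding block

## Task

Clamp the round boxwood block in the vise, ready for its top to be scraped: swing the handwheel's folded crank handle out until it clicks and stays latched, then, with it latched, turn the wheel clockwise (seen from the wheel side) until the sprung brass pad has pushed the block against both cheeks of the V and is itself pressed back about 4 mm on its springs. Do not bottom the springs, leave the handle latched out, let go, and leave the dial indicator, scraper plate and bowl where they are.

Things in the scene. Friction and masses are not known exactly. Their poses are not given: they have to be found in the camera images.
- vise: Small cast-iron vise on a walnut board (270 x 340 x 35 mm); fixed. Origin on the bench top, 60 mm in from the board's edge at the wheel, below the screw; x runs along the screw from the handwheel to the V jaw, y left, z up. The bed on which the block stands is 65 mm above the bench. The wheel overhangs that edge, facing -x, which is to the robot's right.
- wheel_centre (a point): Centre of the handwheel's front face, on the screw axis, at vise frame (-75, 0, 115) mm. The wheel is an iron ring 124 mm across and 10 mm thick with three spokes, turning in the upright plane at right angles to the vise's x axis.
- wheel (a joint): Turn of the wheel, rad, about the vise's +x: grows clockwise seen from the wheel side. It starts within 0.3 of 0 (handle's pivot straight above the centre). One turn moves the pad's carriage 16 mm towards the V. Needs about 4 N at the handle; stays where left. While the handle is folded, its tail between two studs lets the wheel turn no further than about 0.4 either way.
- handle (a joint): Angle of the folding handle, rad. 0: folded flat in front of the wheel, pointing from the pivot inwards across the hub, its axis 26 mm off the wheel's face. 1.57: square to the wheel, along the vise's -x; end stop at 1.60. A light spring (1 to 2 N at the grip) folds it back unless latched. Swung right out, a pawl drops in behind it; latched, it has slight play (about 1.42 to 1.60) and stays out.
- grip (a point): Middle of the handle's grip, 55 mm from the pivot along the handle (90 mm long). A round boxwood sleeve, 18 mm thick, from 24 to 80 mm from the pivot, spins freely on it, so it can be held while cranking. A gripper straight down would strike the wheel's rim: lean it about 40 degrees, its fingers pointing down and towards the wheel.
- pad_face (a point): Centre of the face of the moving brass pad (56 mm wide, 45 mm high) that meets the block, 95 mm above the bench. With the wheel at 0 and the springs free it lies 42 mm along x from the vise's origin.
- pad (a joint): How far the pad is pressed back on its springs towards the wheel, m: 0 = free, 0.010 = springs bottomed; 3 N per mm.
- vjaw: Fixed jaw of the vise with a 90 degree brass V open towards the pad. Its place along the bed differs from day to day. Origin on the bed, on the upright axis where the block's axis comes to lie when it touches both cheeks.
- cheek_left: Brass cheek of the V on the +y side of the vise. Origin at its centre.
- cheek_right: Brass cheek of the V on the -y side of the vise. Origin at its centre.
- block: Round boxwood sanding block, 60 mm across and 60 mm high, 0.16 kg, standing loose on the bed between pad and V, its top above the jaws. Origin at the centre of its underside. It need not be handled: the pad pushes it.
- indicator: Bystander: chrome dial indicator on a stand 160 mm tall on the board, beside the vise on its -y side (away from the robot). Origin under its base.
- scraper: Bystander: steel scraper plate, 120 x 60 x 4 mm, lying on the board beside the vise on its +y side. Origin under its centre.
- bowl: Bystander: brown lignum bowl, 120 mm across, on the bench at the robot's left. Origin under its centre.
- pivot (a point): Pivot of the folding handle, 48 mm from the screw axis and 26 mm in front of the wheel's face: at wheel angle w it is at vise frame (-101, -48 sin w, 115 + 48 cos w) mm. Its axis is tangent to the wheel.
- pawl (a joint): The latch: a small sprung steel pawl above the handle's pivot, at the wheel's rim. Rad: 0 = down, about 0.2 = lifted while the handle's nub passes under it (handle about 1.1 to 1.4). Down with the handle at 1.4 or more means latched. It works by itself; it need not be touched.
There are look-alikes about, which are no part of the job. There is more than one size of the block; the one meant has the size given above.

How it is judged:
On the way, in this order (a step that is already met when the one before it is completed fails the run):
1. the crank handle is swung out and latched (value of joint handle above 1.38 rad and value of joint wheel below 0.6 rad and value of joint pawl below 0.08 rad), for 0.2 s.
2. the block is clamped: touching both cheeks of the V, the pad pressed back 1.5 to 7 mm, the handle still latched (value of joint pad between 0.0015 and 0.007 m and value of joint handle above 1.38 rad and contact force between block and cheek_left above 1 N and contact force between block and cheek_right above 1 N), for 0.2 s.
At the end, for the whole second after the job is handed in: The block stands upright on the bed, at rest, touching both cheeks of the V (over 1 N each, its axis within 3 mm of the V jaw's origin), the pad pressed back 1.5 to 7 mm on its springs, the handle still latched out (over 1.38 rad, pawl down, below 0.08 rad), the wheel at rest and let go (all of step 2 and horizontal distance between block and vjaw below 0.003 m and angle between block's own z axis and vertical below 0.06 rad and velocity of joint wheel between -0.05 and 0.05 rad/s and linear speed of block below 0.01 m/s and value of joint pawl below 0.08 rad).
It fails at once if the wheel is wound on (beyond 0.7 rad) while the handle is not latched out (value of joint wheel above 0.7 rad and value of joint handle below 1.2 rad).
It fails at once if the springs of the pad are bottomed (pressed back more than 9 mm) (value of joint pad above 0.009 m).
It fails at once if a bystander (indicator, scraper or bowl) is moved by more than 20 mm (distance of any of indicator, scraper, bowl from where it was at the start of the episode above 0.02 m).
It also fails if it takes over 54 s, if anything falls off the work surface, if the arm or the gripper's body presses on something with over 40 N, if the wrist force passes 120 N, or if a joint passes its speed limit or range.

## Robot

A 6-joint arm with a two-finger parallel gripper is mounted at the origin on the work surface. World frame = base frame: x ahead of the robot, y to its left, z up, the work surface at z = 0. Lengths are in m, angles in rad, forces in N, time in s.
With the tool pointing down it reaches from about 0.375 to 0.9 m from the base axis. Payload 3.1 kg.
Tool frame: the origin (TCP) lies between the finger pads; the fingertips stand 19 mm ahead of it and the grasp point (between the pads) is the TCP; z points along the fingers, y is the line along which they close (so a half turn about z gives the same grasp; the last joint's range is limited). The gripper opens to 87 mm and grips with 3 to 60 N. Pads are 19 mm wide; open, the fingers measure 117 mm over their backs; the gripper's body (75 mm by 190 mm) begins 51 mm behind the grasp point.
Start: joints at [1.046, 0.527, 1.433, -0, 1.181, -0.178], TCP at [0.212, 0.588, 0.242] pointing down, gripper open.
Joint ranges: [-3.08, 3.08], [-0.75, 2.2], [0.22, 2.44], [-1.43, 4.57], [0, 2.65], [-2.85, 2.85]. Speed limits (rad/s): [2.79, 2.79, 3.14, 3.14, 3.14, 3.14].

## Interface

Orientations are given as a unit quaternion [x, y, z, w].
In Python, from rig import robot, camera, camera_info, hand_in gives the robot as it stands.
- The arm moves only by the shell command python3 -m handwheel 'ROWS' [FORCE]. ROWS is a JSON object of lists of equal length, an entry for each row: "hand": the opening, from 0 (shut) to 1 (fully open); "translation": the shift along the world's x, y, z in mm, a list of three; "turn": the turn, a rotation vector about the world's x, y, z in rad, a list of three. In form: {"hand": [hand, ...], "translation": [[tx, ty, tz], ...], "turn": [[ax, ay, az], ...]}. A call has 1 to 12 rows; each row is the pose to reach, as a shift and turn from the pose commanded when the call began; what a row does not reach only later rows make up. A row lasts 1/12 s, in which the tool goes at most 41.7 mm and 7.16 degrees, less where a joint would pass 70% of its speed; a pose out of reach is approached as far as the arm can. A call with a gripper value outside its range is refused whole. The fingers move at their own pace and stop on an object; FORCE is the grip in N (left out, the last holds). Time passes only in rows, so rows that repeat a pose let the fingers close. It gives the time, the measured TCP pose, the force, the opening and the grip force at its end, in the units of the state.
- robot.get_obs(): the state, without advancing time (a new reading comes with each control period).
- camera(name): name is "scene" or "top" or "wrist"; returns (picture, depth): 480x640x3 uint8, red, green, blue; 480x640 float32, m along the optical axis (not along the pixel's ray), 0 where there is no reading.
- camera_info(name): a dict with "vertical_fov" (degrees; the focal length in pixels is half the picture's height over the tangent of half this angle, whatever the lens; pixels are square), "cx", "cy" (the principal point, pixels), "k1" (the pictures are not rectified: a ray, as slopes to the right and down, at radius r is drawn at 1 + k1 r^2 times it, then the intrinsics apply), "world_from_camera" (4x4, takes a point from camera to world coordinates). Camera axes: x right, y down, z forward; pixel columns grow to the right and rows downward; lengths in m; the calibration is good to about 2 mm. A picture is of the moment at which its call begins: read the wrist's pose just before it. camera_info takes no time and is no camera call; for the wrist camera it gives the pose at the moment of the call.
- hand_in(): hands the job in; it is judged then, once.
The state is a dict: "time": time; "q": joint angles; "joint_velocities": joint speeds; "joint_torque": joint torques, N m; "position": TCP position; "tool_rot": TCP orientation; "ft_force": force on the tool from outside, world axes, zero at the start; "moment": the same for the moment, N m; "grip_width": finger opening in m; "grip_force": force on a finger pad.
Only numpy, scipy, OpenCV 4.12 (cv2) and the standard library are available. Lean on these libraries where they do the work, as an engineer would, in place of code of your own. Each camera call takes 0.05 s, during which the arm holds its last target. There are 200 camera calls.

## Working session

There is one attempt and no reset: what is moved stays moved. The work goes in short steps, Python scripts to look and compute and a shell command to move; the robot and the scene stay as the last step left them, time stands still between calls to the robot, and variables do not carry over. Pictures are saved under pics/ and viewed, at most 10 in all, crops included, and the job is handed in when it is done.

```bash
mkdir -p pics; ls
cat > h.py <<'E'
import numpy as np,cv2
from rig import robot,camera,camera_info
def ray(ci,u,v):
    f=240/np.tan(np.radians(ci["vertical_fov"])/2)
    K=np.array([[f,0,ci["cx"]],[0,f,ci["cy"]],[0,0,1]])
    p=cv2.undistortPoints(np.array([[[u,v]]],float),K,np.array([ci["k1"],0,0,0,0.]))[0,0]
    return np.array([p[0],p[1],1])
def pt(ci,d,u,v,r=1):
    w=d[int(v)-r:int(v)+r+1,int(u)-r:int(u)+r+1]; z=np.median(w[w>0]) if (w>0).any() else np.nan
    T=np.array(ci["world_from_camera"]); return T[:3,:3]@(ray(ci,u,v)*z)+T[:3,3]
def plane(ci,u,v,h):
    T=np.array(ci["world_from_camera"]); r=T[:3,:3]@ray(ci,u,v); o=T[:3,3]
    return o+r*(h-o[2])/r[2]
E
python3 - <<'E'
from h import *
for n in("scene","top"):
    ci=camera_info(n);p,d=camera(n);np.savez(n+".npz",p=p,d=d)
    cv2.imwrite(f"pics/{n}0.png",p[:,:,::-1]);print(ci)
print(robot.get_obs())
E
```

```text
pics
{'vertical_fov': 45.953297769998635, 'cx': 320.42010335995377, 'cy': 239.51846331348065, 'k1': 0.03229577655163494, 'world_from_camera': array([[-0.36885361,  0.63212979, -0.68143888,  1.29379446],
       [ 0.92945295,  0.24452074, -0.2762731 ,  0.52511155],
       [-0.00801452, -0.7352697 , -0.67772726,  0.86873944],
       [ 0.        ,  0.        ,  0.        ,  1.        ]])}
{'vertical_fov': 57.2190502249558, 'cx': 320.6234859710709, 'cy': 241.59108369769206, 'k1': 0.03232369891584358, 'world_from_camera': array([[-0.11823843, -0.96923404,  0.215882  ,  0.34784899],
       [-0.99297966,  0.11613787, -0.02243625,  0.23061625],
       [-0.0033261 , -0.21701927, -0.97616165,  0.97745881],
       [ 0.        ,  0.        ,  0.        ,  1.        ]])}
{'time': 0.1, 'q': array([ 1.04552306e+00,  5.28385427e-01,  1.43377677e+00,  5.26731421e-06,
        1.18142657e+00, -1.78491115e-01]), 'joint_velocities': array([ 0.00064765, -0.00459016, -0.00281828,  0.00103921,  0.00050148,
        0.00134761]), 'joint_torque': array([-2.44699322e-04, -4.40986705e+01, -1.77149177e+01,  6.34562527e-02,
        5.34042902e-02, -2.38531038e-05]), 'position': array([0.21206452, 0.58725133, 0.24066113]), 'tool_rot': array([ 1.72524463e-01,  9.85004728e-01, -9.36063731e-04, -3.46282420e-04]), 'ft_force': array([ 0.24041082,  0.11638223, -0.3285438 ]), 'moment': array([-0.03564206, -0.0210384 ,  0.0030424 ]), 'grip_force': 0.0, 'grip_width': 0.08702512600803898}
```

View pics/scene0.png

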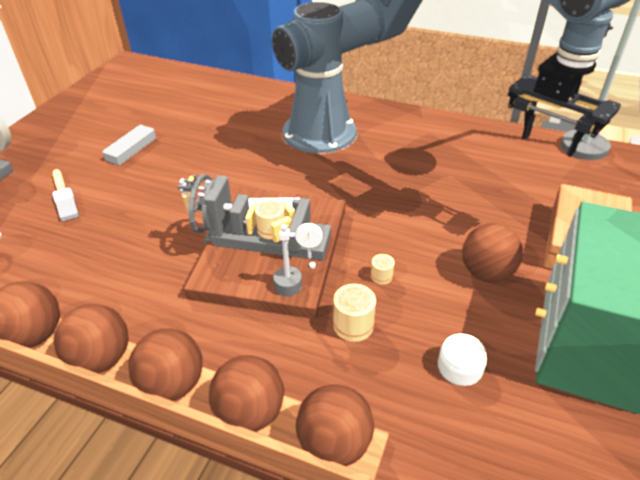

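View pics/top0.png

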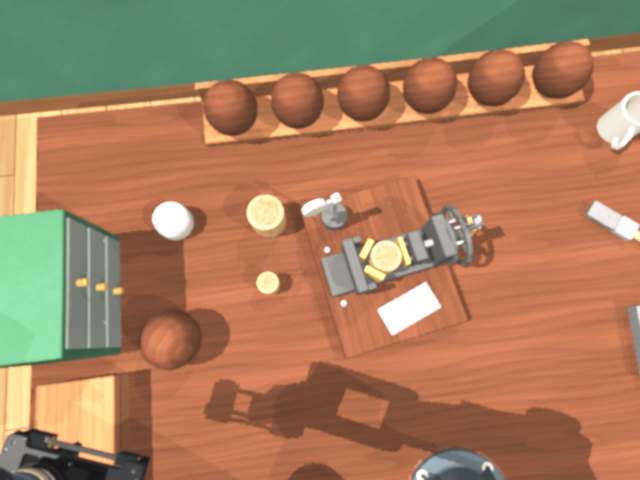

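Top view: vise on its board around (400,255), wheel at (460,235), with block candidates at (386,257) in the vise, (266,213) large and (268,283) small on the bench. The one in the vise is the one meant. Next, close crops.

Run:
```python
from h import *
t=np.load("top.npz");s=np.load("scene.npz")
a=cv2.resize(t["p"][165:365,290:510],None,fx=3.0,fy=3.0,interpolation=cv2.INTER_CUBIC)
b=cv2.resize(s["p"][165:305,170:350],None,fx=4.2,fy=4.2,interpolation=cv2.INTER_CUBIC)
cv2.imwrite("pics/topc.png",a[:,:,::-1]);cv2.imwrite("pics/scenec.png",b[:,:,::-1])
```

```text
(no output)
```

View pics/topc.png

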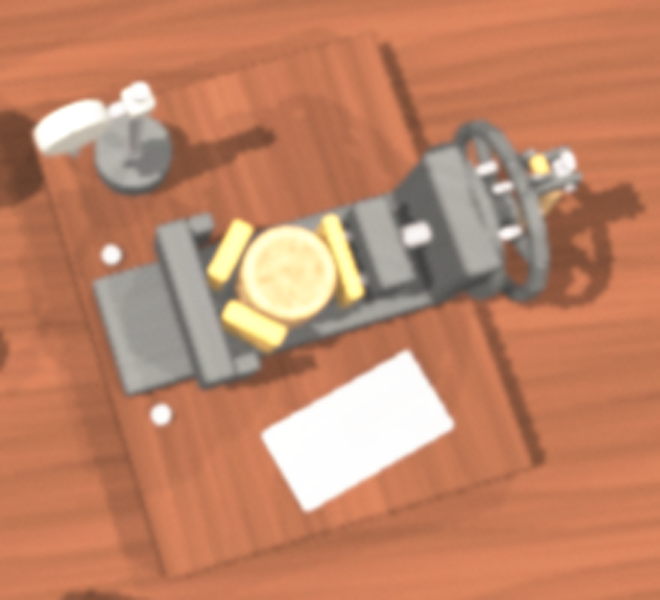

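View pics/scenec.png

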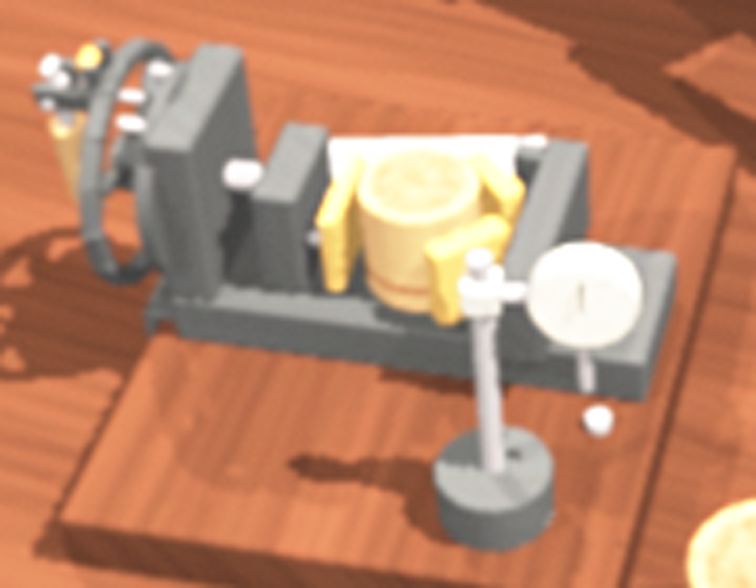

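```bash
cat >> h.py <<'E'
def cloud(ci,d,u0,u1,v0,v1):
    f=240/np.tan(np.radians(ci["vertical_fov"])/2)
    K=np.array([[f,0,ci["cx"]],[0,f,ci["cy"]],[0,0,1]])
    U,V=np.meshgrid(np.arange(u0,u1),np.arange(v0,v1)); z=d[v0:v1,u0:u1].ravel()
    p=cv2.undistortPoints(np.stack([U.ravel(),V.ravel()],1).astype(float)[:,None],K,np.array([ci["k1"],0,0,0,0.]))[:,0]
    T=np.array(ci["world_from_camera"]); X=np.c_[p*z[:,None],z][z>0]
    return X@T[:3,:3].T+T[:3,3]
E
python3 - <<'E'
from h import *
from scipy.optimize import least_squares
ci=camera_info("top");t=np.load("top.npz");cs=camera_info("scene");s=np.load("scene.npz")
C=np.array([plane(ci,290+u/3,165+v/3,.035) for u,v in[(378,37),(537,464),(165,577),(37,145)]])
print(C, np.linalg.norm(np.diff(C,axis=0),axis=1))
ex=(C[3]-C[0])+(C[2]-C[1]);ey=(C[1]-C[0])+(C[2]-C[3])
print("yaw from edges",np.degrees(np.arctan2(ex[1],ex[0])),np.degrees(np.arctan2(ey[1],ey[0]))-90)
P=[cloud(ci,t["d"],290,510,165,365),cloud(cs,s["d"],170,350,165,305)]
yaw=np.arctan2(ex[1],ex[0]); 
def R(y): return np.array([[np.cos(y),-np.sin(y)],[np.sin(y),np.cos(y)]])
m=(C[0]+C[1])[:2]/2; o=m+R(yaw)@[.06,0]
for k in P:
  for name,lo,hi in(("rim",.10,.185),):
    v=np.c_[(k[:,:2]-o)@R(yaw),k[:,2]]
    w=v[(v[:,0]<-.05)&(v[:,0]>-.15)&(v[:,2]>.06)&(abs(v[:,1])<.1)]
    print(len(w)); h,e=np.histogram(w[:,0],bins=np.arange(-.15,-.045,.005)); print(h)
    r=w[(w[:,0]>-.085)&(w[:,0]<-.055)]; print("rim x med",np.median(r[:,0]),r[:,1].min(),r[:,1].max(),r[:,2].max())
  b=v[(abs(v[:,2]-.125)<.006)&(v[:,0]>.03)]; print("block/top z125",b.mean(0),b.min(0),b.max(0))
print("o",o,"yaw",yaw)
E
```

```text
[[ 0.67840772 -0.02275294  0.035     ]
 [ 0.3525011  -0.08045386  0.035     ]
 [ 0.30679643  0.18789343  0.035     ]
 [ 0.62510213  0.2417583   0.035     ]] [0.33097511 0.27221165 0.32283114]
yaw from edges 100.52606677812655 -260.1748711080586
1029
[  0   0   0   0   0   0   0   0   0  28  77  50  20  21  42 154 283 311
  26  17]
rim x med -0.06631142774778306 -0.06555839314556394 0.059107124649975654 0.19218097843519555
block/top z125 [ 0.1072282  -0.00498521  0.1238426 ] [ 0.03837751 -0.12783774  0.11900278] [0.19318268 0.0494396  0.1306094 ]
900
[  0   0   0   0   0   0   0   0   3  45  69  72  27  19  25  86 230 289
  20  15]
rim x med -0.06535602688432378 -0.07016924318645887 0.0501825244581773 0.19203446295958693
block/top z125 [ 0.10280382 -0.01590294  0.12329821] [ 0.04097958 -0.13879445  0.11900462] [0.19300683 0.04611668 0.13091535]
o [0.50449344 0.00738692] yaw 1.7545108493579962
```

Top crop: board corners, wheel ring from (475,125) to (530,298), pivot and latch steel near (565,160), pad at (343,258). The block at (288,275) stands clear of the left and right cheeks. The scene crop shows the folded sleeve at (68,150) pointing down from the pivot at (60,90). Now I fit the wheel.

```bash
cat >> h.py <<'E'
def R2(y): return np.array([[np.cos(y),-np.sin(y)],[np.sin(y),np.cos(y)]])
E
python3 - <<'E'
from h import *
from scipy.optimize import least_squares
ci=camera_info("top");t=np.load("top.npz");cs=camera_info("scene");s=np.load("scene.npz")
P=[cloud(ci,t["d"],290,510,165,365),cloud(cs,s["d"],170,350,165,305)]
def tov(k,p): return np.c_[(k[:,:2]-p[:2])@R2(p[2]),k[:,2]]
def fit(ks,p0,fy=False):
  p=np.array(p0)
  for _ in range(6):
    sel=[]
    for k in ks:
      v=tov(k,p); r=np.hypot(v[:,1],v[:,2]-.115); sel.append(k[(abs(v[:,0]+.07)<.012)&(abs(r-.057)<.014)])
    q=np.vstack(sel)
    def f(x):
      v=tov(q,np.r_[x[:2],x[2]]); r=np.hypot(v[:,1],v[:,2]-.115)
      return np.r_[np.maximum(abs(v[:,0]+.07)-.005,0),np.maximum(abs(r-.0575)-.0045,0),(x[2]-np.radians(100.1))*.02]
    p=least_squares(f,p,loss="soft_l1",f_scale=.002).x
  print(len(q),p[:2],np.degrees(p[2])); return p
fit([P[0]],[.5045,.0074,1.751]);fit([P[1]],[.5045,.0074,1.751]);p=fit(P,[.5045,.0074,1.751])
np.save("p.npy",p)
for k in P:
  v=tov(k,p); w=v[(v[:,0]<-.088)&(v[:,0]>-.14)&(v[:,2]>.06)&(abs(v[:,1])<.1)]
  for z in np.arange(.06,.2,.01):
    a=w[(w[:,2]>z)&(w[:,2]<z+.01)]
    if len(a)>2: print(round(z,3),len(a),np.median(a,0).round(4),a[:,1].min().round(3),a[:,1].max().round(3),a[:,0].min().round(3))
  print()
R=np.array(camera_info("wrist")["world_from_camera"]);o=robot.get_obs()
from scipy.spatial.transform import Rotation as Ro
T=Ro.from_quat(o["tool_rot"]).as_matrix();print("cam in tool",T.T@(R[:3,3]-o["position"]),T.T@R[:3,:3],camera_info("wrist")["vertical_fov"])
E
```

```text
600 [0.50696658 0.01145095] 100.23358076811074
517 [0.51153472 0.01331415] 99.12789080840464
1106 [0.50832777 0.01218095] 99.92410783867548
0.09 8 [-0.0952  0.0049  0.0932] -0.001 0.009 -0.096
0.11 5 [-0.1012  0.0089  0.1191] 0.008 0.01 -0.107
0.12 8 [-0.1002  0.0068  0.126 ] 0.005 0.008 -0.106
0.13 12 [-0.1014  0.0058  0.135 ] 0.002 0.007 -0.107
0.14 6 [-0.1008  0.0046  0.1408] 0.003 0.006 -0.108
0.16 46 [-0.0991 -0.0044  0.1666] -0.019 0.008 -0.107
0.17 82 [-0.1007 -0.0027  0.1731] -0.018 0.005 -0.109
0.18 6 [-0.102  -0.0061  0.1818] -0.008 -0.004 -0.104

0.08 5 [-0.1059 -0.0021  0.088 ] -0.005 0.003 -0.109
0.09 4 [-0.1062 -0.004   0.0949] -0.005 -0.001 -0.11
0.1 9 [-0.1029 -0.0079  0.1056] -0.009 -0.004 -0.108
0.11 16 [-0.102  -0.0085  0.1164] -0.011 -0.003 -0.11
0.12 18 [-0.1    -0.0087  0.1263] -0.011 -0.007 -0.109
0.13 40 [-0.0985 -0.0065  0.136 ] -0.013 0.004 -0.11
0.14 12 [-0.0997 -0.0078  0.1442] -0.011 -0.004 -0.105
0.15 11 [-0.0995 -0.0177  0.1577] -0.02 -0.011 -0.107
0.16 62 [-0.0982 -0.0162  0.1657] -0.021 0.005 -0.108
0.17 37 [-0.0988 -0.0123  0.1718] -0.021 0.004 -0.107

cam in tool [ 0.0781128  -0.00041387 -0.14258416] [[ 1.65168772e-05 -9.58740910e-01 -2.84281316e-01]
 [ 9.99999689e-01 -2.08364183e-04  7.60810247e-04]
 [-7.88653953e-04 -2.84281240e-01  9.58740609e-01]] 66.09575584171313
```

```bash
cat >> h.py <<'E'
from scipy.spatial.transform import Rotation as Ro
P0=np.array([.5083,.0122]);YAW=np.radians(100.1)
def W(x,y,z): return np.r_[P0+R2(YAW)@[x/1e3,y/1e3],z/1e3]   # vise mm -> world m
def V(p): return np.r_[R2(YAW).T@(np.array(p)[:2]-P0),p[2]]*1e3
def tool(lean,roll=0):
    vx=np.array([np.cos(YAW),np.sin(YAW),0]);vy=np.array([-vx[1],vx[0],0])
    l=np.radians(lean);z=np.sin(l)*vx-np.cos(l)*np.array([0,0,1.]);y=-vy
    return Ro.from_rotvec(roll*vx)*Ro.from_matrix(np.c_[np.cross(y,z),y,z])
def goto(p,lean,roll=0):
    o=robot.get_obs();r=(tool(lean,roll)*Ro.from_quat(o["tool_rot"]).inv()).as_rotvec()
    print("shift mm",((p-o["position"])*1e3).round(1),"turn",r.round(3),"deg",np.degrees(np.linalg.norm(r)).round(1))
def st():
    o=robot.get_obs();print(round(o["time"],2),"vise",V(o["position"]).round(1),"F",o["ft_force"].round(1),"q",o["q"].round(2),"w",round(o["grip_width"]*1e3,1),round(o["grip_force"],1))
    M=tool(0).inv()*Ro.from_quat(o["tool_rot"]);print("lean/roll",M.as_euler("xyz",degrees=True).round(1))
E
python3 - <<'E'
from h import *
goto(W(-240,0,190),65,.1)
print(W(-240,0,190))
E
```

```text
shift mm [ 338.3 -811.3  -50.7] turn [ 0.849  0.835 -0.986] deg 88.6
[ 0.55038801 -0.22408076  0.19      ]
```

```bash
python3 -m handwheel '{"hand":[1,1,1,1,1,1,1,1,1,1,1,1],"translation":[[30,-30,40],[60,-60,80],[90,-90,110],[120,-120,130],[150,-150,150],[180,-180,150],[205,-210,150],[225,-240,150],[240,-270,150],[250,-300,150],[260,-330,150],[270,-360,150]],"turn":[[0,0,0],[0,0,0],[0,0,-0.1],[0,0,-0.2],[0,0,-0.3],[0,0,-0.4],[0,0,-0.5],[0,0,-0.6],[0,0,-0.7],[0,0,-0.8],[0,0,-0.9],[0,0,-1.0]]}'; python3 -c "
from h import *
st();goto(W(-240,0,190),65,.1)"
```

```text
time: 1.1
position: [0.4824, 0.2276, 0.3912]
tool_rot: [0.626, 0.78, -0.0, -0.0]
ft_force: [1.3, -0.7, 0.4]
grip_width: 0.0872
grip_force: 0.0
1.1 vise [216.6 -12.2 391.2] F [ 1.3 -0.7  0.4] q [0.23 0.26 1.45 0.   1.44 0.01] w 87.2 0.0
lean/roll [ 0.   0.  -2.4]
shift mm [  68.  -451.7 -201.2] turn [ 1.094  0.31  -0.095] deg 65.4
```

```bash
python3 -m handwheel '{"hand":[1,1,1,1,1,1,1,1,1,1,1,1],"translation":[[6,-40,0],[12,-80,0],[18,-120,0],[24,-160,0],[30,-200,0],[36,-240,0],[42,-280,0],[48,-320,-10],[54,-360,-30],[60,-400,-60],[66,-440,-90],[68,-452,-125]],"turn":[[0.09,0.03,-0.01],[0.18,0.05,-0.02],[0.27,0.08,-0.02],[0.36,0.1,-0.03],[0.46,0.13,-0.04],[0.55,0.16,-0.05],[0.64,0.18,-0.06],[0.73,0.21,-0.06],[0.82,0.23,-0.07],[0.91,0.26,-0.08],[1.0,0.28,-0.09],[1.094,0.31,-0.095]]}'; 
python3 -m handwheel '{"hand":[1,1,1,1,1],"translation":[[0,0,-30],[0,0,-60],[0,0,-76],[0,0,-76],[0,0,-76]],"turn":[[0,0,0],[0,0,0],[0,0,0],[0,0,0],[0,0,0]]}'
python3 -c "
from h import *
st();goto(W(-240,0,190),65,.1)
p,d=camera('wrist');ci=camera_info('wrist');np.savez('w1.npz',p=p,d=d,T=ci['world_from_camera']);cv2.imwrite('pics/w1.png',p[:,:,::-1])"
```

```text
time: 2.1
position: [0.5491, -0.2197, 0.2784]
tool_rot: [0.561, 0.63, 0.315, -0.436]
ft_force: [1.7, -1.1, 1.8]
grip_width: 0.0866
grip_force: 0.0
time: 2.52
position: [0.5487, -0.2149, 0.2027]
tool_rot: [0.56, 0.63, 0.313, -0.438]
ft_force: [0.9, -0.5, 0.5]
grip_width: 0.087
grip_force: 0.0
2.52 vise [-230.6    0.   202.7] F [ 0.9 -0.5  0.5] q [-0.8   0.95  1.15  0.56  2.05 -0.94] w 87.0 0.0
lean/roll [12.9 64.5 11.5]
shift mm [  1.7  -9.2 -12.7] turn [-0.002  0.004 -0.003] deg 0.3
```

View pics/w1.png

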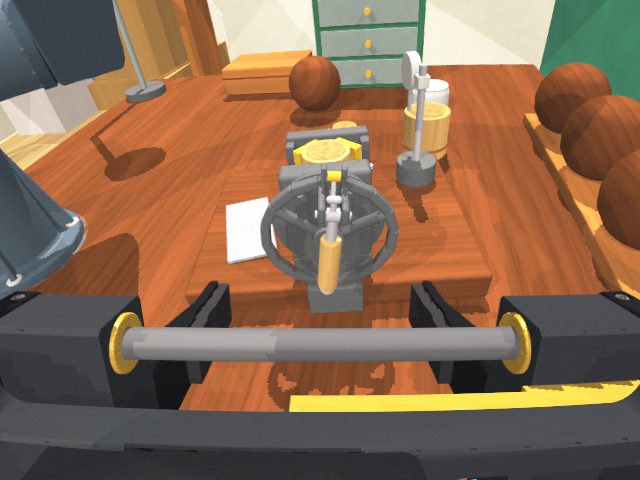

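Wrist view: folded sleeve from (333,237) to (327,291), pivot and latch at (334,200), and the ring spans columns 262–397 and rows 170–290.

Run:
```python
from h import *
st()
t=np.load("w1.npz");ci=camera_info("wrist")
for u,v in[(333,242),(331,260),(329,278),(328,288),(334,213),(334,202),(334,176),(265,225),(394,226),(329,171),(318,285)]:
    print(u,v,V(pt(ci,t["d"],u,v)).round(1))
k=cloud(ci,t["d"],255,405,160,300); v=np.array([V(q) for q in k])
r=np.hypot(v[:,1],v[:,2]-115); s=v[(abs(v[:,0]+70)<15)&(abs(r-57)<12)]
from scipy.optimize import least_squares
f=lambda p:np.r_[np.maximum(abs(np.hypot(s[:,1]-p[0],s[:,2]-p[1])-57.5)-4.5,0)]
print(least_squares(f,[0,115.],loss="soft_l1").x, np.percentile(s[:,0],[5,20,50]), len(s), np.polyfit(s[:,1],s[:,0],1))
```

```text
2.57 vise [-231.1   -0.4  204. ] F [-0.1 -0.3  0.5] q [-0.8   0.94  1.15  0.56  2.05 -0.94] w 86.9 0.0
lean/roll [12.5 64.4 11.2]
333 242 [-107.7   -4.5  139.3]
331 260 [-111.9   -1.7  123.6]
329 278 [-112.4    1.6  102.7]
328 288 [-111.8    3.5   89.3]
334 213 [-106.4   -7.3  167.1]
334 202 [-105.6   -8.   176.5]
334 176 [-85.7  -9.2 186.4]
265 225 [-77.   54.5 137.4]
394 226 [-77.4 -57.9 126.2]
329 171 [-81.1  -5.6 188.4]
318 285 [-106.3   12.5   87.9]
[  0.2936983  115.95571994] [-78.50740418 -77.53585966 -76.74267818] 4266 [ 2.92139257e-03 -7.59477600e+01]
```

```bash
python3 -c "
from h import *
goto(W(-108,3.5,94)-tool(65,.16).apply([0,0,.07]),65,.16)"
```

```text
shift mm [ -9.6  58.8 -80.8] turn [-0.011  0.065 -0.003] deg 3.8
```

```bash
python3 -m handwheel '{"hand":[0.6,0.6,0.6,0.6,0.6,0.6],"translation":[[-2,5,-25],[-4,20,-50],[-7,40,-75],[-10,59,-81],[-10,59,-81],[-10,59,-81]],"turn":[[0,0.03,0],[-0.01,0.065,0],[-0.01,0.065,0],[-0.01,0.065,0],[-0.01,0.065,0],[-0.01,0.065,0]]}'
python3 -c "
from h import *
st();goto(W(-108,3.5,94)-tool(65,.16).apply([0,0,.0]),65,.16)"
```

```text
time: 3.07
position: [0.5396, -0.1558, 0.1238]
tool_rot: [0.571, 0.618, 0.291, -0.454]
ft_force: [-0.7, -1.1, -0.4]
grip_width: 0.0566
grip_force: 0.0
3.07 vise [-170.9   -1.3  123.8] F [-0.7 -1.1 -0.4] q [-0.75  1.01  1.27  0.54  1.88 -0.95] w 56.6 0.0
lean/roll [20.7 63.5 18.5]
shift mm [-15.8  61.1 -29.8] turn [ 0.001  0.001 -0.004] deg 0.2
```

```bash
python3 -m handwheel '{"hand":[0.6,0.6,0.6,0.6,0.6,0.6],"translation":[[-4,15,-7],[-8,30,-15],[-12,45,-22],[-16,61,-30],[-16,61,-30],[-16,61,-30]],"turn":[[0,0,0],[0,0,0],[0,0,0],[0,0,0],[0,0,0],[0,0,0]]}'
python3 -c "
from h import *
st()"
python3 -m handwheel '{"hand":[0.4,0.2,0,0,0,0,0],"translation":[[0,0,0],[0,0,0],[0,0,0],[0,0,0],[0,0,0],[0,0,0],[0,0,0]],"turn":[[0,0,0],[0,0,0],[0,0,0],[0,0,0],[0,0,0],[0,0,0],[0,0,0]]}' 14
python3 -c "
from h import *
st()
p,d=camera('wrist');cv2.imwrite('pics/w2.png',p[100:480,100:540,::-1])"
```

```text
time: 3.57
position: [0.5238, -0.0964, 0.0929]
tool_rot: [0.572, 0.618, 0.292, -0.453]
ft_force: [0.2, -0.6, -0.5]
grip_width: 0.0527
grip_force: 0.0
3.57 vise [-109.7    3.8   92.9] F [ 0.2 -0.6 -0.5] q [-0.7   1.02  1.4   0.57  1.75 -0.99] w 52.7 0.0
lean/roll [20.7 63.4 18.5]
time: 4.15
position: [0.5232, -0.0955, 0.0912]
tool_rot: [0.572, 0.617, 0.292, -0.454]
ft_force: [1.6, -0.1, -0.2]
grip_width: 0.0175
grip_force: 14.0
4.15 vise [-108.6    4.2   91.2] F [ 1.6 -0.1 -0.2] q [-0.7   1.02  1.4   0.57  1.75 -0.99] w 17.5 14.0
lean/roll [21.  63.5 18.9]
```

View pics/w2.png

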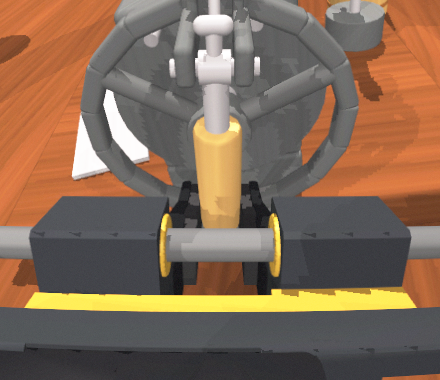

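Gripped near the tip of the sleeve (opening 17.5 mm). Now I work out the swing-out arc.

Run:
```python
from h import *
w=.16;R=74
M=R2(YAW)
def tcp(th,lean):
    u=np.array([0,np.sin(w),-np.cos(w)])
    q=np.array([-103,-48*np.sin(w),115+48*np.cos(w)])+R*(np.cos(th)*u-np.sin(th)*np.array([1,0,0]))
    return W(*q)*1e3-6*tool(lean,w).as_matrix()[:,2]
a=tcp(0,63.5)
for i in range(1,13):
    th=1.62*i/12;l=63.5-23*i/12
    print((tcp(th,l)-a).round(0).astype(int).tolist(),((tool(l,w)*tool(63.5,w).inv()).as_rotvec()).round(2).tolist())
```

```text
[2, -10, 1] [-0.03, -0.01, 0.01]
[4, -19, 3] [-0.07, -0.01, 0.01]
[6, -28, 6] [-0.1, -0.02, 0.02]
[8, -37, 11] [-0.13, -0.02, 0.02]
[11, -45, 17] [-0.16, -0.03, 0.03]
[13, -51, 24] [-0.2, -0.03, 0.03]
[15, -57, 31] [-0.23, -0.04, 0.04]
[18, -62, 40] [-0.26, -0.05, 0.04]
[20, -66, 49] [-0.29, -0.05, 0.05]
[22, -68, 59] [-0.33, -0.06, 0.05]
[24, -69, 69] [-0.36, -0.06, 0.06]
[25, -69, 79] [-0.39, -0.07, 0.06]
```

```bash
python3 -m handwheel '{"hand":[0,0,0,0,0,0],"translation":[[2,-10,1],[4,-19,3],[6,-28,6],[8,-37,11],[11,-45,17],[13,-51,24]],"turn":[[-0.03,-0.01,0.01],[-0.07,-0.01,0.01],[-0.1,-0.02,0.02],[-0.13,-0.02,0.02],[-0.16,-0.03,0.03],[-0.2,-0.03,0.03]]}'; python3 -c "
from h import *
st()"
```

```text
time: 4.7
position: [0.5358, -0.148, 0.1156]
tool_rot: [0.602, 0.659, 0.229, -0.389]
ft_force: [0.7, 0.4, -1.9]
grip_width: 0.0172
grip_force: 14.0
4.7 vise [-162.5    1.   115.6] F [ 0.7  0.4 -1.9] q [-0.71  0.93  1.34  0.45  1.71 -0.93] w 17.2 14.0
lean/roll [15.7 52.  12.6]
```

```bash
python3 -m handwheel '{"hand":[0,0,0,0,0,0,0,0],"translation":[[2,-6,7],[5,-11,16],[7,-15,25],[9,-17,35],[11,-18,45],[12,-18,55],[12,-17,59],[12,-17,59]],"turn":[[-0.03,-0.01,0.01],[-0.06,-0.01,0.01],[-0.1,-0.02,0.02],[-0.13,-0.02,0.02],[-0.16,-0.03,0.03],[-0.19,-0.03,0.03],[-0.19,-0.03,0.03],[-0.19,-0.03,0.03]]}'; python3 -c "
from h import *
st()
p,d=camera('wrist');np.savez('w3.npz',p=p,d=d);cv2.imwrite('pics/w3.png',p[60:480,60:580,::-1])"
```

```text
time: 5.37
position: [0.5477, -0.1638, 0.1749]
tool_rot: [0.622, 0.693, 0.169, -0.324]
ft_force: [-2.4, -4.7, -4.7]
grip_width: 0.0171
grip_force: 14.0
5.37 vise [-180.2   -7.9  174.9] F [-2.4 -4.7 -4.7] q [-0.67  0.8   1.31  0.36  1.69 -0.86] w 17.1 14.0
lean/roll [13.  41.2  8.8]
```

View pics/w3.png

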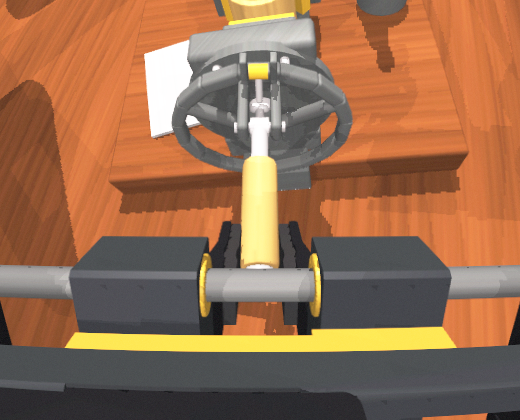

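Handle out square to the wheel, with the sleeve from (260,160) to (258,265). I open briefly to confirm that the latch holds, moving 8 mm towards the wheel at the same time.

```bash
python3 -m handwheel '{"hand":[0.4,0.4,0.4,0.4,0.4],"translation":[[0,0,-4],[0,0,-4],[-1,8,-4],[-1,8,-4],[-1,8,-4]],"turn":[[0,0,0],[0,0,0],[0,0,0],[0,0,0],[0,0,0]]}'; python3 -c "
from h import *
st()
p,d=camera('wrist');ci=camera_info('wrist')
g=p.astype(int);c=cloud(ci,d,0,640,0,480);m=(d>0).ravel();col=g.reshape(-1,3)[m]
v=np.array([R2(YAW).T@(q[:2]-P0) for q in c]);v=np.c_[v,c[:,2]]*1e3
s=(v[:,0]<-122)&(v[:,0]>-183)&(abs(v[:,1])<45)&(v[:,2]>100)&(v[:,2]<200)&(col[:,0]-col[:,2]>60)&(col[:,0]>150)
v=v[s]
for x in range(-185,-120,8):
  a=v[(v[:,0]>=x)&(v[:,0]<x+8)]
  if len(a):print(x+4,len(a),np.median(a[:,1]).round(1),a[:,2].max().round(1))
"
```

```text
time: 5.83
position: [0.5467, -0.1543, 0.1704]
tool_rot: [0.621, 0.692, 0.17, -0.326]
ft_force: [-0.5, -0.2, -0.3]
grip_width: 0.034
grip_force: 0.0
5.83 vise [-170.6   -8.6  170.4] F [-0.5 -0.2 -0.3] q [-0.66  0.8   1.33  0.37  1.68 -0.86] w 34.0 0.0
lean/roll [13.1 41.5  9. ]
-173 282 -6.2 165.9
-165 645 -6.4 187.3
-157 611 -6.3 167.6
-149 593 -6.5 168.1
-141 577 -6.5 168.8
-133 513 -6.8 169.5
-125 42 -6.8 168.6
```

Sleeve slope shows the handle at about 1.48 rad while released, so it is latched (w≈0.13). Next: where are the block and V, and what cranking circle do I need?

```bash
cat >> h.py <<'E'
def block(n="top",pd=None):
    ci=camera_info(n);p,d=pd if pd else camera(n)
    c=cloud(ci,d,0,640,0,480);col=p.reshape(-1,3)[(d>0).ravel()].astype(int)
    v=np.c_[(c[:,:2]-P0)@R2(YAW),c[:,2]]*1e3
    s=(v[:,0]>30)&(v[:,0]<170)&(abs(v[:,1])<50)&(v[:,2]>118)&(v[:,2]<132)&(col[:,0]-col[:,2]>40)
    q=v[s]; (x,y),r=cv2.minEnclosingCircle(q[:,:2].astype(np.float32))
    print(n,len(q),"median",np.median(q,0).round(1),"circle",round(x,1),round(y,1),round(r,1),"x range",np.percentile(q[:,0],[1,99]).round(1),"y",np.percentile(q[:,1],[1,99]).round(1))
    b=(v[:,0]>20)&(v[:,0]<170)&(abs(v[:,1])<50)&(v[:,2]>100)&(v[:,2]<118)&(col[:,0]-col[:,2]>60)
    return v[b]
E
python3 - <<'E'
from h import *
for n in("top","scene"):
    t=np.load(n+".npz");b=block(n,(t["p"],t["d"]))
    for lo,hi in((20,65),(90,170)):
        k=b[(b[:,0]>lo)&(b[:,0]<hi)];print(len(k),k.min(0).round(1),k.max(0).round(1))
    # brass tops: cheeks
    k=b[(b[:,0]>100)&(b[:,2]>108)]
    for sgn in(1,-1):
        a=k[(k[:,1]*sgn>12)];print("cheek",sgn,len(a),np.median(a,0).round(1),a.min(0).round(1),a.max(0).round(1))
# crank offsets from start angle .13, radius 46
a0=.13
for k in range(0,37):
    a=a0+2*np.pi*k/36
    y=-46*(np.sin(a)-np.sin(a0));z=46*(np.cos(a)-np.cos(a0));s=R2(YAW)@[0,y]
    print(k,[int(round(s[0])),int(round(s[1])),int(round(z))],end=" ")
E
```

```text
top 857 median [ 79.2   2.1 125.8] circle 77.0 -0.3 49.4 x range [ 35.8 119. ] y [-35.7  35.6]
122 [ 27.1 -27.8 100.2] [ 41.8  28.4 118. ]
196 [ 90.7 -41.6 100. ] [125.1  43.1 118. ]
cheek 1 63 [110.6  22.3 116.8] [100.3  12.5 108.3] [125.1  39.3 118. ]
cheek -1 40 [110.1 -23.7 116.6] [101.2 -38.3 108.6] [125.1 -12.4 118. ]
scene 326 median [ 78.4  -5.  124.3] circle 85.3 -17.8 53.6 x range [ 47.5 130.2] y [-30.6  22.4]
103 [ 33.1 -32.3 100.2] [ 65.   14.9 117.5]
206 [ 90.4 -44.6 100.2] [125.5  44.1 117.8]
cheek 1 22 [109.1  16.5 112.1] [101.1  12.2 108.2] [125.3  25.  117.8]
cheek -1 51 [111.1 -24.8 114.1] [100.1 -43.7 108. ] [124.8 -12.  117.4]
0 [0, 0, 0] 1 [8, 1, -2] 2 [15, 3, -5] 3 [22, 4, -9] 4 [27, 5, -15] 5 [32, 6, -21] 6 [36, 6, -28] 7 [38, 7, -36] 8 [39, 7, -44] 9 [39, 7, -52] 10 [37, 7, -59] 11 [34, 6, -67] 12 [30, 5, -74] 13 [25, 4, -79] 14 [18, 3, -84] 15 [11, 2, -88] 16 [4, 1, -91] 17 [-4, -1, -92] 18 [-12, -2, -91] 19 [-19, -3, -89] 20 [-27, -5, -86] 21 [-33, -6, -82] 22 [-39, -7, -77] 23 [-44, -8, -70] 24 [-48, -8, -63] 25 [-50, -9, -56] 26 [-51, -9, -48] 27 [-51, -9, -40] 28 [-49, -9, -32] 29 [-46, -8, -24] 30 [-42, -7, -18] 31 [-36, -7, -12] 32 [-30, -5, -7] 33 [-23, -4, -3] 34 [-16, -3, -1] 35 [-8, -1, 0] 36 [0, 0, 0]
```

```bash
python3 -m handwheel '{"hand":[0.4,0.4,0,0,0,0],"translation":[[2,0,-4],[2,0,-8],[2,0,-8],[2,0,-8],[2,0,-8],[2,0,-5]],"turn":[[0,0,0],[0,0,0],[0,0,0],[0,0,0],[0,0,0],[0,0,0]]}' 16
python3 -c "
from h import *
st()"
python3 -m handwheel '{"hand":[0,0,0,0,0,0],"translation":[[8,1,-2],[15,3,-5],[22,4,-9],[27,5,-15],[32,6,-21],[36,6,-28]],"turn":[[0,0,0],[0,0,0],[0,0,0],[0,0,0],[0,0,0],[0,0,0]]}'
python3 -c "
from h import *
st()"
```

```text
time: 6.38
position: [0.5472, -0.1557, 0.1647]
tool_rot: [0.622, 0.692, 0.169, -0.327]
ft_force: [-2.8, -0.2, -2.4]
grip_width: 0.0173
grip_force: 16.0
6.38 vise [-172.1   -8.8  164.7] F [-2.8 -0.2 -2.4] q [-0.66  0.81  1.33  0.37  1.67 -0.86] w 17.3 16.0
lean/roll [13.4 41.4  9.1]
time: 6.88
position: [0.5846, -0.1492, 0.1372]
tool_rot: [0.621, 0.692, 0.17, -0.326]
ft_force: [-5.1, -0.4, 2.2]
grip_width: 0.0175
grip_force: 16.0
6.88 vise [-172.2  -46.8  137.2] F [-5.1 -0.4  2.2] q [-0.62  0.88  1.25  0.39  1.67 -0.83] w 17.5 16.0
lean/roll [13.1 41.5  8.9]
```

```bash
python3 -m handwheel '{"hand":[0,0,0,0,0,0,0,0,0,0,0,0],"translation":[[2,1,-8],[3,1,-16],[3,1,-24],[1,1,-31],[-2,0,-39],[-6,-1,-46],[-11,-2,-51],[-18,-3,-56],[-25,-4,-60],[-32,-5,-63],[-40,-7,-64],[-48,-8,-63]],"turn":[[0,0,0],[0,0,0],[0,0,0],[0,0,0],[0,0,0],[0,0,0],[0,0,0],[0,0,0],[0,0,0],[0,0,0],[0,0,0],[0,0,0]]}'
python3 -c "
from h import *
st()"
```

```text
time: 7.88
position: [0.538, -0.1574, 0.0734]
tool_rot: [0.623, 0.692, 0.171, -0.324]
ft_force: [4.3, 1.8, -2.3]
grip_width: 0.0175
grip_force: 16.0
7.88 vise [-172.2    0.5   73.4] F [ 4.3  1.8 -2.3] q [-0.67  0.92  1.38  0.36  1.52 -0.93] w 17.5 16.0
lean/roll [12.8 41.3  8.9]
```

```bash
python3 -m handwheel '{"hand":[0,0,0,0,0,0,0,0,0,0,0,0],"translation":[[-7,-1,2],[-15,-3,5],[-21,-4,9],[-27,-5,14],[-32,-6,21],[-36,-6,28],[-38,-7,35],[-39,-7,43],[-39,-7,51],[-37,-7,59],[-34,-6,67],[-30,-5,73]],"turn":[[0,0,0],[0,0,0],[0,0,0],[0,0,0],[0,0,0],[0,0,0],[0,0,0],[0,0,0],[0,0,0],[0,0,0],[0,0,0],[0,0,0]]}'
python3 -c "
from h import *
st()
o=robot.get_obs()['position'];v=V(o);print('w',np.arctan2(-(v[1]+2),v[2]-4.5-115.5)%6.283)
p,d=camera('top');np.savez('t2.npz',p=p,d=d)
cv2.imwrite('pics/t2.png',cv2.resize(p[165:365,290:510],None,fx=3,fy=3,interpolation=cv2.INTER_CUBIC)[:,:,::-1])
block('top',(p,d))"
```

```text
time: 8.88
position: [0.5035, -0.1634, 0.149]
tool_rot: [0.621, 0.692, 0.167, -0.328]
ft_force: [-5.7, -5.0, -1.2]
grip_width: 0.0177
grip_force: 16.2
8.88 vise [-172.    35.5  149. ] F [-5.7 -5.  -1.2] q [-0.71  0.79  1.43  0.33  1.61 -0.92] w 17.7 16.2
lean/roll [13.6 41.4  9.1]
w 5.370457167536098
top 858 median [ 85.1   1.5 125.8] circle 82.0 -0.2 44.1 x range [ 45.7 118.7] y [-35.9  34.5]
```

View pics/t2.png

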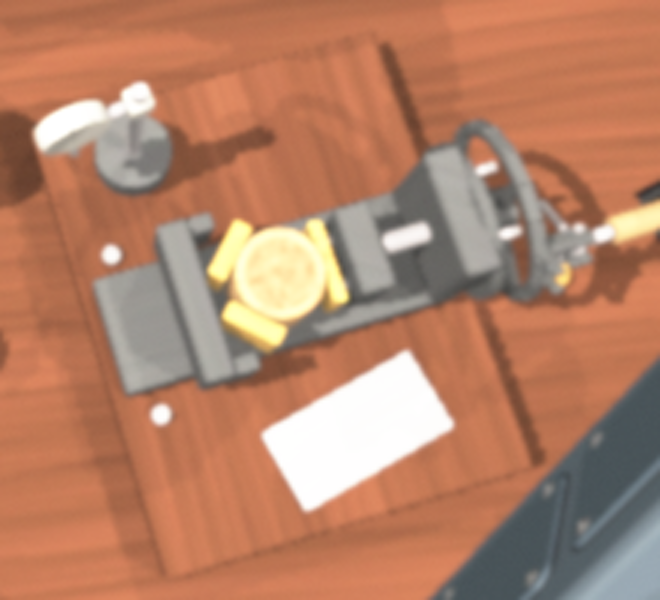

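Top view: block centre at (281,273) seems close to the cheeks, and the pad moved less than the carriage (about 13 px against 20 px). I measure these shifts properly.

```bash
cat >> h.py <<'E'
def shifts(f0,f1):
    ci=camera_info("top");a,b=np.load(f0),np.load(f1);S=8
    up=lambda t:cv2.resize(t["p"][200:320,330:480],None,fx=S,fy=S,interpolation=cv2.INTER_CUBIC)
    A,B=up(a),up(b)
    for n,(x0,x1,y0,y1),h in(("block",(255,322,228,322),125.),("padL",(322,366,212,262),117.),("padR",(330,366,265,305),117.),("carr",(357,412,205,290),None),("jaw",(158,250,215,380),None)):
        X0,X1,Y0,Y1=[int(round(q)) for q in((290+x0/3-330)*S,(290+x1/3-330)*S,(165+y0/3-200)*S,(165+y1/3-200)*S)]
        T=A[max(Y0,0):Y1,max(X0,0):X1];X0=max(X0,0);Y0=max(Y0,0)
        r=cv2.matchTemplate(B,T,cv2.TM_CCOEFF_NORMED);_,s,_,(mx,my)=cv2.minMaxLoc(r)
        uc,vc=330+(X0+X1)/2/S,200+(Y0+Y1)/2/S
        z=V(pt(ci,a["d"],uc,vc))[2] if h is None else h
        d=V(plane(ci,uc+(mx-X0)/S,vc+(my-Y0)/S,z/1e3))-V(plane(ci,uc,vc,z/1e3))
        print(n,"z",round(z),"score",round(s,3),"shift",d[:2].round(1))
E
python3 - <<'E'
from h import *
shifts("top.npz","t2.npz")
t=np.load("top.npz");ci=camera_info("top")
for u,v in((343,258),(330,225),(352,292),(385,245),(375,220),(288,275),(238,250),(255,325)):print(u,v,V(pt(ci,t["d"],290+u/3,165+v/3)).round(1))
E
```

```text
block z 125 score 0.871 shift [ 4.8 -1.2]
padL z 117 score 0.938 shift [11.4 -0.5]
padR z 117 score 0.909 shift [10.5  1.5]
carr z 131 score 0.947 shift [12.2  0.2]
jaw z 120 score 0.925 shift [ 0.5 -0.1]
343 258 [ 36.9   2.9 118.6]
330 225 [ 37.5 -21.  117.6]
352 292 [ 38.7  26.1 118.2]
385 245 [ 11.    4.4 131.7]
375 220 [ 11.2 -13.5 129.9]
288 275 [ 77.    4.3 126.9]
238 250 [101.3 -22.8 116.5]
255 325 [106.6  28.4 117.9]
```

```bash
python3 -m handwheel '{"hand":[0,0,0,0,0,0,0],"translation":[[6,0,6],[12,2,11],[19,3,15],[26,4,17],[34,6,18],[42,7,18],[42,7,18]],"turn":[[0,0,0],[0,0,0],[0,0,0],[0,0,0],[0,0,0],[0,0,0],[0,0,0]]}'
python3 -c "
from h import *
st()
o=robot.get_obs()['position'];v=V(o);print('w',np.arctan2(-(v[1]+2),v[2]-4.5-115.5)%6.283)
P=[camera('top') for _ in range(4)];np.savez('t3.npz',p=np.mean([a for a,_ in P],0).round().astype(np.uint8),d=P[0][1])
print('0-3');shifts('top.npz','t3.npz');print('2-3');shifts('t2.npz','t3.npz')"
```

```text
time: 9.52
position: [0.5486, -0.1553, 0.1674]
tool_rot: [0.621, 0.692, 0.17, -0.326]
ft_force: [-1.3, -2.5, -0.7]
grip_width: 0.0174
grip_force: 16.0
9.52 vise [-172.   -10.3  167.4] F [-1.3 -2.5 -0.7] q [-0.66  0.81  1.33  0.37  1.68 -0.86] w 17.4 16.0
lean/roll [13.1 41.5  9. ]
w 0.17349960124538616
0-3
block z 125 score 0.87 shift [ 5.1 -1. ]
padL z 117 score 0.897 shift [12.4 -0. ]
padR z 117 score 0.875 shift [11.1  1.9]
carr z 131 score 0.853 shift [13.8  0.2]
jaw z 120 score 0.924 shift [ 0.5 -0.1]
2-3
block z 125 score 0.999 shift [0. 0.]
padL z 117 score 0.969 shift [ 1. -0.]
padR z 117 score 0.976 shift [0.8 0. ]
carr z 120 score 0.98 shift [ 1.8 -0. ]
jaw z 121 score 1.0 shift [0. 0.]
```

Run:
```python
from h import *
I=[]
for f in("top","t2","t3"):
    p=np.load(f+".npz")["p"][225:275,385:440];I.append(cv2.resize(p,None,fx=4.8,fy=11,interpolation=cv2.INTER_CUBIC) if 0 else cv2.resize(p,None,fx=4.8,fy=4.8,interpolation=cv2.INTER_CUBIC))
cv2.imwrite("pics/cmp.png",np.hstack(I)[:,:,::-1])
```

```text
(no output)
```

View pics/cmp.png

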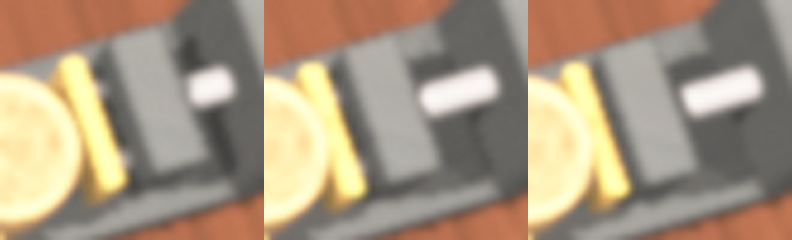

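Run:
```python
from h import *
ci=camera_info("top");T=np.linalg.inv(np.array(ci["world_from_camera"]));f=240/np.tan(np.radians(ci["vertical_fov"])/2)
def pix(x,y,z):
    q=T[:3,:3]@W(x,y,z)+T[:3,3];s=q[:2]/q[2];s=s*(1+ci["k1"]*(s@s));return f*s+[ci["cx"],ci["cy"]]
xs=np.arange(0,75,.5)
def prof(p,y0,y1,z):
    o=[]
    for y in np.arange(y0,y1,1.):
        m=np.array([pix(x,y,z) for x in xs],np.float32)
        o.append(cv2.remap(p,m[:,0][None],m[:,1][None],cv2.INTER_CUBIC)[0].astype(float))
    return np.mean(o,0)
def cross(c,lv,rising,lo,hi):
    for i in range(int(lo*2),int(hi*2)):
        a,b=c[i]-lv,c[i+1]-lv
        if (a<0<=b) if rising else (a>=0>b): return xs[i]+.5*a/(a-b)
for fn in("top","t2","t3"):
    p=np.load(fn+".npz")["p"]
    for y0,y1 in((-22,-14),(17,23)):
        a=prof(p,y0,y1,118);yel=a[:,0]-a[:,2]
        c=prof(p,y0,y1,131).mean(1)
        i=yel.argmax();h=yel.max()/2
        pk=np.sum(xs*np.clip(yel-h,0,None)*(abs(xs-xs[i])<8))/np.sum(np.clip(yel-h,0,None)*(abs(xs-xs[i])<8))
        g=np.diff(c);b=int(np.argmin(np.where(xs[:-1]<xs[i]-2,g,0)))
        l=cross(yel,h,True,0,74)
        print(fn,y0,"pad back edge",l and round(l,1),"pad centre",round(pk,1),"carriage front(edge)",xs[b],"c",c[0:100:6].round(0).astype(int))
```

```text
top -22 pad back edge 30.5 pad centre 44.0 carriage front(edge) 23.0 c [140 166 174 174 174 174 172 155 117  99  96 127 213 232 229 202 171]
top 17 pad back edge 31.0 pad centre 43.8 carriage front(edge) 22.5 c [133 166 171 172 173 174 173 158 119 103 120 160 220 233 230 198 129]
t2 -22 pad back edge 41.1 pad centre 52.1 carriage front(edge) 35.5 c [138 137 143 144 146 164 174 174 174 174 174 166 133 101  94 162 226]
t2 17 pad back edge 41.8 pad centre 54.5 carriage front(edge) 36.0 c [ 91  92  91  93 117 159 171 171 174 174 175 167 136 105 111 177 228]
t3 -22 pad back edge 41.4 pad centre 46.1 carriage front(edge) 39.0 c [139 138 143 146 148 148 165 174 175 175 175 174 166 132 100 144 219]
t3 17 pad back edge 41.6 pad centre 53.4 carriage front(edge) 38.5 c [ 91  92  92  92  94 116 158 171 172 173 174 175 168 134 102 140 217]
```

Pad back edge stayed at 41.5 mm while the carriage moved 3 mm further, so the block is seated and the compression is about 5.2 mm. I check that the block is centred between the cheeks.

Run:
```python
from h import *
ci=camera_info("top")
for fn in("top","t3"):
    t=np.load(fn+".npz");c=cloud(ci,t["d"],0,640,0,480);col=t["p"].reshape(-1,3)[(t["d"]>0).ravel()].astype(int)
    v=np.c_[(c[:,:2]-P0)@R2(YAW),c[:,2]]*1e3
    s=v[(v[:,0]>40)&(v[:,0]<125)&(abs(v[:,1])<40)&(v[:,2]>122)&(v[:,2]<131)&(col[:,0]-col[:,2]>40)]
    from scipy.optimize import minimize
    f=lambda q:-np.sum(np.hypot(s[:,0]-q[0],s[:,1]-q[1])<30.5)+.02*np.sum(np.hypot(s[:,0]-q[0],s[:,1]-q[1]))/30
    g=min(((f((x,y)),x,y) for x in np.arange(65,100,.5) for y in np.arange(-10,10,.5)));print(fn,len(s),g)
    k=v[(v[:,0]>85)&(v[:,0]<130)&(abs(v[:,1])<50)&(v[:,2]>112)&(v[:,2]<120)&(col[:,0]-col[:,2]>60)]
    for sg in(1,-1):
        a=k[k[:,1]*sg>5];n=np.array([-1,-sg])/2**.5  # inner normal towards pad
        x0=a[:,:2]@n;print("cheek",sg,len(a),"inner plane offset",np.percentile(x0,[2,50,90,97]).round(1),"block dist",(np.array(g[1:])@n).round(1))
```

```text
top 678 (np.float64(-669.123026093368), np.float64(76.5), np.float64(1.5))
cheek 1 131 inner plane offset [-99.9 -93.6 -87.9 -81.9] block dist -55.2
cheek -1 107 inner plane offset [-99.2 -93.6 -88.7 -87.9] block dist -53.0
t3 653 (np.float64(-643.57208844324), np.float64(82.0), np.float64(0.5))
cheek 1 137 inner plane offset [-100.2  -94.   -87.8  -84.2] block dist -58.3
cheek -1 106 inner plane offset [-99.2 -93.3 -88.8 -88. ] block dist -57.6
```

Both cheeks lie 30 mm from the block axis, so it is seated. I back off about 25° to get near 4 mm, then let go and withdraw.

```bash
python3 -m handwheel '{"hand":[0,0,0,0,0],"translation":[[-5,-1,0],[-10,-2,0],[-15,-3,-1],[-20,-3,-2],[-20,-3,-2]],"turn":[[0,0,0],[0,0,0],[0,0,0],[0,0,0],[0,0,0]]}'
python3 -c "
from h import *
st()"
python3 -m handwheel '{"hand":[0.4,0.4,0.4,0.4,0.4,0.4,0.4,0.4,0.4,0.4,0.4],"translation":[[0,0,0],[0,0,0],[0,0,0],[1,-6,8],[2,-13,15],[5,-26,30],[7,-39,45],[9,-52,60],[12,-65,75],[14,-78,90],[14,-78,90]],"turn":[[0,0,0],[0,0,0],[0,0,0],[0,0,0],[0,0,0],[0,0,0],[0,0,0],[0,0,0],[0,0,0],[0,0,0],[0,0,0]]}'
python3 -c "
from h import *
st()
p,d=camera('wrist');q,e=camera('top');np.savez('t4.npz',p=q,d=e)
A=cv2.resize(p[100:460,130:530],(440,396));B=cv2.resize(q[225:315,370:510],None,fx=2.55,fy=4.4) if 0 else cv2.resize(q[215:347,380:500],(360,396),interpolation=cv2.INTER_CUBIC)
cv2.imwrite('pics/end.png',np.hstack([A,B])[:,:,::-1])"
```

```text
time: 10.13
position: [0.5275, -0.1589, 0.1636]
tool_rot: [0.622, 0.692, 0.17, -0.326]
ft_force: [1.1, -2.2, 3.0]
grip_width: 0.0176
grip_force: 16.2
10.13 vise [-171.8   11.1  163.6] F [ 1.1 -2.2  3. ] q [-0.68  0.79  1.38  0.35  1.65 -0.89] w 17.6 16.2
lean/roll [13.1 41.4  9. ]
time: 11.05
position: [0.544, -0.2402, 0.2564]
tool_rot: [0.623, 0.693, 0.17, -0.321]
ft_force: [-0.2, 0.5, 0.2]
grip_width: 0.0351
grip_force: 0.0
11.05 vise [-254.8    9.1  256.4] F [-0.2  0.5  0.2] q [-0.76  0.75  1.15  0.33  1.91 -0.86] w 35.1 0.0
lean/roll [12.6 41.1  8.8]
```

View pics/end.png

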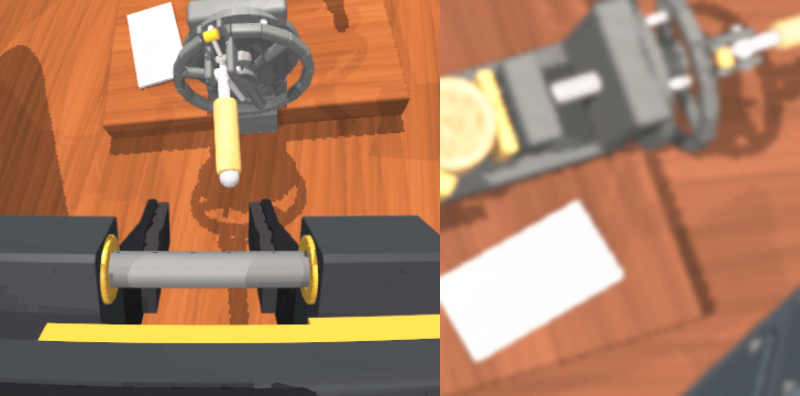

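The wrist half shows the handle still standing out, sleeve from (225,95) to (230,180), with the fingers clear of it. The top half shows the pad pressed on the block at (470,120). Handing in.

```bash
python3 -c "
from h import *
shifts('t3.npz','t4.npz')
from rig import hand_in
print(hand_in())"
```

```text
block z 125 score 1.0 shift [0. 0.]
padL z 117 score 0.992 shift [-0.4  0.4]
padR z 117 score 0.995 shift [-0.3 -0.2]
carr z 121 score 0.996 shift [-0.8 -0. ]
jaw z 122 score 1.0 shift [0. 0.]
the job is handed in; nothing more can be done
None
```

The job is handed in: the block sits against both cheeks of the V, the pad is pressed back an estimated 4 mm by camera measurement, the handle is latched out and released, and the bystanders were not touched; no verdict came back.

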